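# Weigh and label a lot of spice tins

### The arm

A 7-joint arm with a two-finger parallel gripper is mounted at the origin on the work surface. World frame = base frame: x ahead of the robot, y to its left, z up, the work surface at z = 0. Lengths are in m, angles in rad, forces in N, time in s.
With the tool pointing down it reaches from about 0.35 to 0.9 m from the base axis. Payload 8.1 kg.
Tool frame: the origin (TCP) lies between the finger pads; the fingertips stand env.tip_extent ahead of it and the grasp point (between the pads) is the TCP (env.tip_extent is the distance from the TCP to the fingertips, in m); z points along the fingers, y is the line along which they close (so a half turn about z gives the same grasp; the last joint's range is limited). The gripper opens to 85 mm and grips with 20 to 120 N. Pads are 22 mm wide; open, the fingers measure 114 mm over their backs; the gripper's body (76 mm by 85 mm) begins 54 mm behind the grasp point. The pads swing forward as they close: fully open they stand 13 mm farther back than shut.
Start: joints at [1.238, 0.434, 0.025, 1.573, -0.012, 1.134, -0.075], TCP at [0.142, -0.609, 0.25] pointing down, gripper open.
Joint ranges: [-2.62, 2.62], [-0.44, 2.09], [-1.27, 1.32], [0.08, 2.57], [-1.32, 4.46], [0.12, 2], [-2.74, 2.74]. Speed limits (rad/s): [2.22, 2.22, 3.01, 3.01, 3.14, 3.14, 3.14].

### API

Orientations are given as a 3x3 rotation matrix whose columns are the frame's x, y, z axes.
In Python, from station import monitor, cams, workorder, env gives the robot as it stands. The module is installed in compiled form; this text tells all that it offers.
- The arm moves only by the tool carry_out, never from a script. Its argument "deltas" is one flat list of numbers, 7 for each row, row after row: the shift along the tool's x, y, z in units of 40 mm (1.0 is 40 mm), then the turn, a rotation vector about the tool's x, y, z in units of 8 degrees (1.0 is 8 degrees), then the opening, from -1 (shut) to 1 (fully open). A call has 1 to 20 rows; each row shifts and turns the commanded pose from where the row before left it, along the tool's axes as they then stand; what a row does not reach is not made up. A row lasts 1/10 s, in which the tool goes at most 50 mm and 8.59 degrees, less where a joint would pass 70% of its speed; a pose out of reach is approached as far as the arm can. A call is refused whole if a number of a shift passes 1 or a number of a turn 1, either way. A call with a gripper value outside its range is refused whole. The fingers move at their own pace and stop on an object; "grip_force" is the grip in N (left out, the last holds). Time passes only in rows, so rows that do not move let the fingers close. It gives the time, the measured TCP pose, the force, the opening and the grip force at its end, in the units of the state.
- monitor.read_state(): the state, without advancing time (a new reading comes with each control period).
- cams.capture(name): name is "side" or "top"; returns a dict with "color" (420x560x3 uint8, red, green, blue), "K" (3x3 intrinsics, pixels), "world_from_camera" (4x4, takes a point from camera to world coordinates). Camera axes: x right, y up, looking along -z (the intrinsics and any distortion apply to the point x, -y, -z); pixel columns grow to the right and rows downward; lengths in m; the calibration is good to about 2 mm. A picture is of the moment at which its call begins. There is no depth.
- workorder.close_job(): hands the job in; it is judged then, once.
Trained networks look in a picture, given as the dict that the camera call returned (one of the last four; its "shot" number tells which), for a name from the list of things; names that differ only in an ending like _2 or _b are one class to them, and where a whole thing is asked for, a point or a joint stands for the part that bears it (a point fixed in the world has none). Each returns a list of dicts, best first, with "p" (0 to 1); they miss things now and then, are a little off and sometimes report something else, mostly with a low value. They report only what shows in the picture. A call takes as long as a camera call. They do not tell look-alikes from the thing itself.
- cams.spot_in(thing, picture): "box" ([left, top, right, bottom] in pixels, round what is visible of it).
- cams.trace(thing, picture): "region" (420x560 bool, what is visible of it) and "box" ([left, top, right, bottom] in pixels, round what is visible of it).
- cams.mark_of(thing, picture): "location" ([row, column] in pixels: a listed point, or the origin of a listed thing).
The state is a dict: "time": time; "joints": joint angles; "qd": joint speeds; "effort": joint torques, N m; "ee_pos": TCP position; "tool_rot": TCP orientation; "force": force on the tool from outside, world axes, zero at the start; "torque": the same for the moment, N m; "opening": finger opening in m; "finger_force": force on a finger pad.
Only numpy, scipy, OpenCV 4.12 (cv2) and the standard library are available. Lean on these libraries where they do the work, as an engineer would, in place of code of your own. Each camera call takes 0.05 s, during which the arm holds its last target. There are 200 camera calls.

### The job

Make up a lot of spice tins for the charity shop's shelf: first set the empty wooden tray squarely on the scale's platform, then turn the scale's black knob until the zero mark meets the red pointer, so that the tray is not weighed. Only then put all the spice tins there are side by side inside the tray, none on top of another, and click the label maker's dial to the number of tins. When both are right, press the green button fully to print the label, and leave everything else on the bench where it is.

Things in the scene. Friction and masses are not known exactly. Their poses are not given: they have to be found in the camera images.
- scale: Fixed teal spring scale, seen from above a 160 x 160 mm base with a 140 x 136 mm dial block joined to its front. Origin on the table under the centre of the platform; its x axis points from the dial block to the platform (the dial's axis lies at x = -145 mm), z up. Base 50 mm high, dial block 45 mm high. It stands at a different place and angle each time.
- pan_top (a point): Centre of the top of the scale's steel platform (140 mm along the scale's x, 180 mm along its y, no rim), 75 mm above the table when empty; axes as the scale's. It sinks about 10 mm per kg and the red pointer then goes clockwise (seen from above) by 250 degrees per kg.
- pointer_tip (a point): Inner end of the scale's small red pointer, which runs round just outside the white dial plate, 46 mm from the dial's axis. Only the load on the platform moves it; with nothing on the platform it points to the scale's front (-x of the scale).
- bezel (a joint): The scale's zeroing dial: white plate, 92 mm across, turned by the round black knob at its centre. Radians, grows clockwise seen from above, range -1.2 to 5.6; at 0 its zero mark points to the front of the scale. Light friction (0.03 N m); stays where it is left.
- bezel_knob (a point): On the axis of the zeroing dial, at a good height to grip its round knob, about 74 mm above the table. The knob is 38 mm across and 36 mm tall, and stands on the white plate, whose top is 51 mm above the table; its top is 87 mm above the table.
- zero_mark (a point): The zero mark of the zeroing dial: where its long black bar meets the rim of the white plate, 46 mm from the axis. The scale reads zero when this meets the red pointer's inner end; 1 mm along the rim is about 5 g.
- mark3 (a point): Rim end of the green bar on the white plate, 90 degrees clockwise of zero: the pointer stands here at the net weight of three tins.
- mark4 (a point): Rim end of the blue bar, 120 degrees clockwise of zero: net weight of four tins.
- mark5 (a point): Rim end of the orange bar, 150 degrees clockwise of zero: net weight of five tins.
- tray: Loose wooden tray, 140 mm (its x) by 200 mm (its y), with a rim 16 mm high, walls and floor 4 mm thick, 0.28 to 0.5 kg. Origin at the centre of its underside. A flat wooden handle stands up at its centre: 14 mm thick (along x), 40 mm wide (along y), its top 72 mm above the underside. Tins stand in two rows, x = -38 and +38 mm, at y = -68, 0, +68 mm.
- dial (a joint): Count dial of the label maker: round aluminium knob with a red line on top. Radians, grows clockwise seen from above. Ten clicks 30 degrees (0.5236 rad) apart, from 0 (red tick, towards the label slot at the front of the case) to 9; black ticks on the case, those of 3, 6 and 9 larger. A sprung detent (about 0.07 N m) pulls the released dial onto the nearest click. At the start it stands between 7 and 9.
- dial_knob (a point): On the axis of the count dial, at a good height to grip its knob, about 83 mm above the table. The knob is 36 mm across, its top 96 mm above the table; the flange at its foot is 56 mm across, with its top 62 mm above the table. The case of the label maker (dark grey, 200 x 130 mm, fixed, the long side along the line from dial to button, its centre 45 mm from the dial towards the button) is 55 mm high.
- button_top (a point): Centre of the top of the label maker's green push button (30 mm across), 103 mm behind the dial on the same case. It goes straight down by 6 mm, needs 5 N to go all the way, and springs back.
- button (a joint): Travel of the green button in m: 0 up, 0.006 fully pressed. Pressed counts from 0.004.
- tinA: Loose square spice tin, red with an aluminium lid and a paper band, 40 x 40 x 54 mm, 0.12 kg, standing upright on the table at the start. Origin at the centre of the tin, z through the lid. It may be absent.
- tinB: Loose square spice tin, yellow with an aluminium lid and a paper band, 40 x 40 x 54 mm, 0.12 kg, standing upright on the table at the start. Origin at the centre of the tin, z through the lid. It may be absent.
- tinC: Loose square spice tin, green with an aluminium lid and a paper band, 40 x 40 x 54 mm, 0.12 kg, standing upright on the table at the start. Origin at the centre of the tin, z through the lid. It may be absent.
- tinD: Loose square spice tin, blue with an aluminium lid and a paper band, 40 x 40 x 54 mm, 0.12 kg, standing upright on the table at the start. Origin at the centre of the tin, z through the lid. It may be absent.
- tinE: Loose square spice tin, orange with an aluminium lid and a paper band, 40 x 40 x 54 mm, 0.12 kg, standing upright on the table at the start. Origin at the centre of the tin, z through the lid. It may be absent.
- mug: Bystander: mug; leave it alone. Origin at its underside or middle.
- vase: Bystander: vase; leave it alone. Origin at its underside or middle.
- taperoll: Bystander: roll of tape; leave it alone. Origin at its underside or middle.
- lampfoot: Bystander: brass lamp foot; leave it alone. Origin at its underside or middle.
- driver: Bystander: screwdriver; leave it alone. Origin at its underside or middle.
There are look-alikes about, which are no part of the job. Leave any pink look-alike of the tray alone.

How it is judged:
By the outcome, as a careful person would: the job done as asked, in the order asked, and still so for the second after the job is handed in, with the robot touching nothing.
Of tinA, tinB, tinC, tinD, tinE only 3 to 5 are there at a start; the rules pass over those that are not, and their reading is None.
At some moment in a run one of tinA, tinB, tinC, tinD, tinE may be knocked a few centimetres aside while the robot is not near it.
Once in a run the grip may slacken for a moment while it holds something.
It also fails if it takes over 210 s, if anything falls off the work surface, if the arm or the gripper's body presses on something with over 40 N, if the wrist force passes 120 N, or if a joint passes its speed limit or range.

## Working session

There is one attempt and no reset: what is moved stays moved. The work goes in short steps, Python scripts to look and compute and a tool call to move; the robot and the scene stay as the last step left them, time stands still between calls to the robot, and variables do not carry over. Pictures are saved under pics/ and viewed, at most 14 in all, crops included, and the job is handed in when it is done.

Besides the shell and the picture viewer there is one more tool, called after ">>>" by a JSON object that holds its "op" and its "data", one argument or row to a line. carry_out: Moves the arm, as the interface text tells. Its arguments: {"type":"object","properties":{"deltas":{"type":"array","items":{"type":"number"}},"grip_force":{"type":"number"}},"required":["deltas"]}

```bash
mkdir -p pics; cat > h.py <<'E'
import numpy as np, cv2
from station import monitor, cams, workorder, env
def ray(pic,rc):
    K=pic["K"];T=np.array(pic["world_from_camera"])
    r,c=rc
    d=np.array([(c-K[0][2])/K[0][0],-(r-K[1][2])/K[1][1],-1.0])
    return T[:3,3],T[:3,:3]@d
def at(pic,rc,z):
    o,d=ray(pic,rc); return o+d*(z-o[2])/d[2]
def proj(pic,p):
    T=np.array(pic["world_from_camera"]);K=np.array(pic["K"])
    q=T[:3,:3].T@(np.array(p)-T[:3,3]); return (K[1][2]+K[1][1]*(-q[1])/(-q[2]),K[0][2]+K[0][0]*q[0]/(-q[2]))
def save(pic,n,s=None,crop=None):
    im=pic["color"][...,::-1]
    if crop: r0,r1,c0,c1=crop; im=im[r0:r1,c0:c1]
    if s: im=cv2.resize(im,None,fx=s,fy=s,interpolation=cv2.INTER_CUBIC)
    cv2.imwrite("pics/"+n+".png",im)
E
python3 - <<'E'
from h import *
s=monitor.read_state(); print({k:np.round(v,3).tolist() for k,v in s.items()}, env.tip_extent)
for n in ("top","side"):
    p=cams.capture(n); save(p,n+"0",1.4); print(n,p.keys(),np.round(p["world_from_camera"],3).tolist(),np.round(p["K"],1).tolist())
    Z=dict(pan_top=.075,pointer_tip=.051,bezel_knob=.074,zero_mark=.051,tray=0,dial_knob=.083,button_top=.06,tinA=.027,tinB=.027,tinC=.027,tinD=.027,tinE=.027,scale=0)
    for k,z in Z.items():
        print(k,[(round(m["p"],2),np.round(m["location"]).tolist(),np.round(at(p,m["location"],z),3).tolist()[:2]) for m in cams.mark_of(k,p)[:3]])
E
```

```text
{'time': 0.0, 'joints': [1.238, 0.435, 0.025, 1.574, -0.012, 1.134, -0.075], 'qd': [0.001, 0.0, -0.001, 0.0, 0.0, 0.001, 0.0], 'effort': [-0.0, -67.045, 1.024, -31.621, 0.015, 0.012, 0.0], 'ee_pos': [0.142, -0.608, 0.25], 'tool_rot': [[0.974, 0.228, -0.001], [0.228, -0.974, 0.001], [-0.0, -0.002, -1.0]], 'force': [-0.138, -0.377, 0.248], 'torque': [-0.054, 0.008, -0.046], 'finger_force': 0.0, 'opening': 0.085} 0.019
top dict_keys(['color', 'K', 'world_from_camera', 'shot']) [[0.02, 0.972, -0.233, 0.285], [-1.0, 0.021, 0.001, -0.066], [0.005, 0.233, 0.972, 1.056], [0.0, 0.0, 0.0, 1.0]] [[447.0, 0.0, 285.5], [0.0, 447.0, 211.7], [0.0, 0.0, 1.0]]
pan_top [(0.61, [189.0, 164.0], [0.568, 0.211]), (0.55, [130.0, 155.0], [0.712, 0.245])]
pointer_tip [(0.58, [271.0, 174.0], [0.383, 0.18]), (0.29, [263.0, 154.0], [0.401, 0.227]), (0.24, [120.0, 316.0], [0.757, -0.138])]
bezel_knob [(0.96, [247.0, 170.0], [0.435, 0.186]), (0.21, [252.0, 152.0], [0.422, 0.227])]
zero_mark [(0.93, [268.0, 183.0], [0.391, 0.16])]
tray [(0.96, [350.0, 373.0], [0.22, -0.271]), (0.78, [174.0, 287.0], [0.635, -0.069]
[... 715 characters left out ...]
 [146.0, 323.0], [0.465, -0.345])]
pointer_tip [(0.57, [301.0, 345.0], [0.384, 0.18])]
bezel_knob [(0.79, [293.0, 322.0], [0.428, 0.186]), (0.55, [302.0, 341.0], [0.393, 0.202])]
zero_mark [(0.57, [293.0, 345.0], [0.386, 0.162])]
tray [(0.82, [225.0, 244.0], [0.638, -0.069]), (0.72, [188.0, 408.0], [0.229, -0.271])]
dial_knob [(0.8, [147.0, 322.0], [0.467, -0.323])]
button_top [(0.51, [130.0, 310.0], [0.515, -0.459]), (0.37, [322.0, 321.0], [0.426, 0.24])]
tinA []
tinB []
tinC [(0.76, [251.0, 318.0], [0.449, 0.026])]
tinD [(0.9, [178.0, 250.0], [0.657, -0.232]), (0.54, [302.0, 341.0], [0.392, 0.164])]
tinE [(0.64, [174.0, 276.0], [0.589, -0.26])]
scale [(0.69, [319.0, 249.0], [0.57, 0.208])]
```

View pics/top0.png

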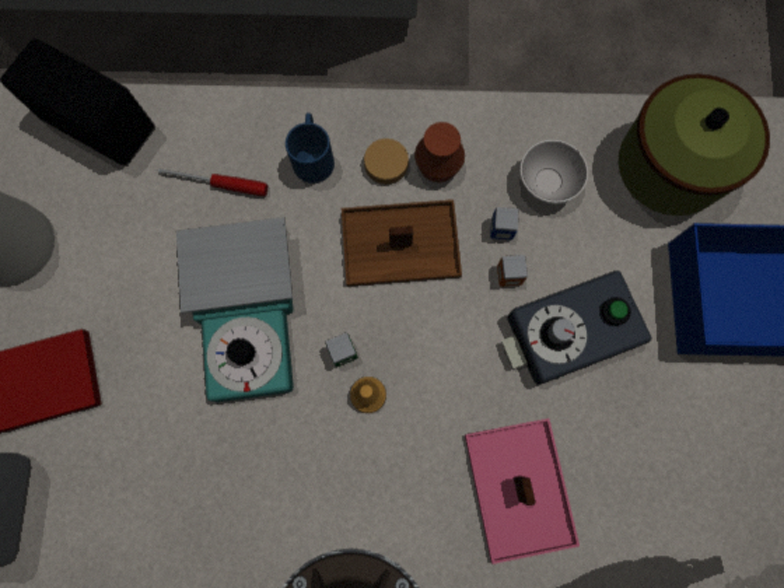

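View pics/side0.png

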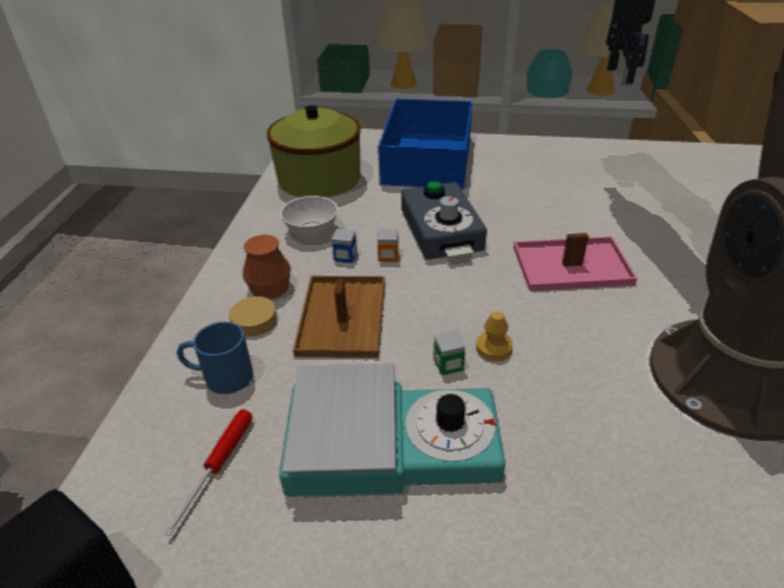

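The top view shows the wooden tray at pixel (287,174), scale at (172,195), label maker at (401,236). There are three tins: green (243,247), blue (361,163) and orange (368,195). The side view agrees; the pink tray is the decoy.

```bash
cat >> h.py <<'E'
def rect(pic,thing,z,near=None,k=0):
    t=cams.trace(thing,pic)
    if near is not None: t=[q for q in t if abs((q["box"][0]+q["box"][2])/2-near[0])<40 and abs((q["box"][1]+q["box"][3])/2-near[1])<40]
    m=t[k]["region"]; rr,cc=np.nonzero(m)
    pts=np.array([at(pic,(r,c),z)[:2] for r,c in zip(rr,cc)],np.float32)*1000
    return cv2.minAreaRect(pts), t[k]["p"], m
def col(pic,f,box):
    r0,r1,c0,c1=box; im=pic["color"][r0:r1,c0:c1].astype(int); m=f(im[...,0],im[...,1],im[...,2]); r,c=np.nonzero(m); return r+r0,c+c0
E
python3 - <<'E'
from h import *
p=cams.capture("top"); s=cams.capture("side")
for n,pic,near in (("top",p,(287,174)),("side",s,(244,225))):
    for z in (.008,): print(n,"tray",rect(pic,"tray",z,near)[:2])
for t in ("tinC","tinD","tinE"):
    for pic in (p,s):
        try: print(t,rect(pic,t,.054 if pic is p else .03)[:2])
        except Exception as e: print(t,e)
# steel platform from grey colour in the top image
im=p["color"]; hsv=cv2.cvtColor(im,cv2.COLOR_RGB2HSV)
print("pix pan",hsv[190,165],hsv[205,150],"table",hsv[300,250])
c=im[130:300,110:225]; cv2.imwrite("pics/scale.png",cv2.resize(c[...,::-1],None,fx=3.5,fy=3.5,interpolation=cv2.INTER_CUBIC))
r,cc=col(p,lambda R,G,B:(G>R+25)&(B>R+20)&(abs(G-B)<40),(150,300,110,225))
pts=np.array([at(p,q,.045)[:2] for q in zip(r,cc)],np.float32)*1000; pts=pts[pts[:,0]<500]
print("block",cv2.minAreaRect(pts),len(pts))
r,cc=col(p,lambda R,G,B:(R>120)&(G<70)&(B<70),(235,300,130,215)); print("red",at(p,(r.mean(),cc.mean()),.051) if len(r) else None,len(r))
E
```

```text
top tray (((635.8131103515625, -66.12203979492188), (145.12770080566406, 201.502685546875), 5.805948734283447), 0.9)
side tray (((639.7872924804688, -67.56010437011719), (143.29647827148438, 219.53782653808594), 5.7281389236450195), 0.9)
tinC (((436.2613220214844, 26.077539443969727), (45.788330078125, 39.27547836303711), 24.91807746887207), 0.68)
tinC (((445.1119384765625, 31.271947860717773), (51.00356674194336, 95.15870666503906), 3.4165377616882324), 0.57)
tinD (((656.5010986328125, -241.61834716796875), (45.720123291015625, 58.503562927246094), 83.84932708740234), 0.63)
tinD (((671.8751220703125, -240.6475372314453), (44.68386459350586, 112.42054748535156), 11.272054672241211), 0.97)
tinE (((575.5150146484375, -252.35992431640625), (50.87550354003906, 49.11485290527344), 1.272186040878296), 0.61)
tinE (((586.0347290039062, -254.8831787109375), (40.463314056396484, 113.14286804199219), 11.76766586303711), 0.73)
pix pan [ 83  10 106] [120   5 106] table [ 15  17 118]
block ((429.5859069824219, 188.83596801757812), (142.7660675048828, 147.0467987060547), 9.086624145507812) 1305
red [0.36983188 0.17310363 0.051     ] 2
```

View pics/scale.png

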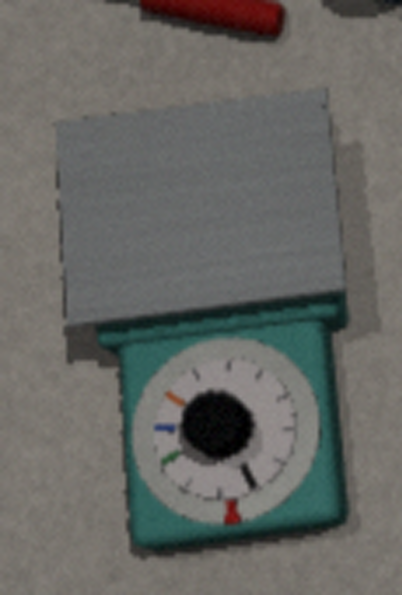

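```bash
python3 - <<'E'
from h import *
p=cams.capture("top"); f=lambda x,y,z: at(p,(130+y/3.5,110+x/3.5),z)[:2]*1000
q=np.array([f(*a,.075) for a in ((57,122),(327,90),(345,290),(66,327))])
print(q.round(1).tolist(), q.mean(0))
print("front-back",np.linalg.norm(q[0]-q[3]),np.linalg.norm(q[1]-q[2]),"lr",np.linalg.norm(q[0]-q[1]),np.linalg.norm(q[3]-q[2]))
ax=(q[0]+q[1]-q[2]-q[3])/2; print("yaw from x",np.degrees(np.arctan2(ax[1],ax[0])))
ay=(q[0]+q[3]-q[1]-q[2])/2; print("yaw from y",np.degrees(np.arctan2(-ay[0],ay[1])))
print("plate centre", f(227,430,.051),"knob top",f(215,425,.087))
# block bottom corners
b=np.array([f(120,345,.045),f(330,322,.045),f(345,518,.045),f(137,548,.045)]);print("block",b.round(1).tolist(),b.mean(0))
# tin corners of handle: tray corners
S=1/1.4
t=np.array([at(p,(r*S,c*S),.016)[:2]*1000 for c,r in ((342,210),(453,203),(461,273),(347,284))]);print("tray",t.round(1).tolist(),t.mean(0))
ay=(t[0]+t[3]-t[1]-t[2])/2; print("tray yaw",np.degrees(np.arctan2(-ay[0],ay[1])))
h=at(p,(227*S,401*S),.072)*1000;print("handle top",h)
E
```

```text
[[623.5, 303.2], [649.9, 126.6], [513.8, 106.4], [485.6, 283.1]] [568.18299812 204.84171711]
front-back 139.31744429272553 137.56852056191715 lr 178.51785420028463 178.95940569943406
yaw from x 8.35669206561942
yaw from y 8.778699587896151
plate centre [424.96724663 181.08109477] knob top [422.92053481 179.92766634]
block [[480.4, 257.2], [498.9, 120.3], [370.7, 102.6], [349.0, 234.0]] [424.75836166 178.49933463]
tray [[689.1, 38.3], [706.7, -157.9], [578.2, -171.7], [554.3, 24.0]] [632.04783443 -66.82771725]
tray yaw 6.052822406308885
handle top [639.49593259 -66.54872224  72.        ]
```

>>> {"op": "carry_out", "data": {
  "deltas": [0.945,-0.649,0,0,0,0,1,0.945,-0.649,0,0,0,0,1,0.945,-0.649,0,0,0,0,1,0.945,-0.649,0,0,0,0,1,0.945,-0.649,0,0,0,0,1,0.945,-0.649,0,0,0,0,1,0.945,-0.649,0,0,0,0,1,0.945,-0.649,0,0,0,0,1,0.945,-0.649,0,0,0,0,1,0.945,-0.649,0,0,0,0,1,0.945,-0.649,0,0,0,0,1,0.945,-0.649,0,0,0,0,1,0.945,-0.649,0,0,0,0,1,0.945,-0.649,0,0,0,0,1,0.945,-0.649,0,0,0,0,1,0.945,-0.649,0,0,0,0,1,0,0,0,0,0,-0.94,1,0,0,0,0,0,-0.94,1,0,0,0,0,0,-0.94,1,0,0,0,0,0,-0.94,1],
  "grip_force": 60
}}

```text
time: 3.95
ee_pos: [0.6367, -0.0663, 0.2502]
tool_rot: [[0.725, 0.689, -0.0], [0.689, -0.725, -0.0], [-0.0, 0.0, -1.0]]
force: [0.1, -0.5, -0.3]
opening: 0.085
finger_force: 0.0
```

>>> {"op": "carry_out", "data": {
  "deltas": [0,0,0.5,0,0,-0.94,0,0,0,0.5,0,0,-0.94,0,0,0,0.5,0,0,-0.94,0,0,0,0.5,0,0,-0.94,0,0,0,0.3,0,0,-0.94,0,0,0,0,0,0,-0.94,0,0,0,0,0,0,-0.94,0,0,0,0,0,0,0,0,0,0,0,0,0,0,0]
}}

```text
time: 4.85
ee_pos: [0.6367, -0.0666, 0.1583]
tool_rot: [[-0.098, 0.995, 0.0], [0.995, 0.098, 0.0], [0.0, 0.0, -1.0]]
force: [-0.0, -0.4, 0.4]
opening: 0.0426
finger_force: 0.0
```

```bash
cat >> h.py <<'E'
def plan(x,y,z,a=None):
    "remaining move to world mm target and tool-x yaw a (deg), in tool units"
    s=monitor.read_state(); R=np.array(s["tool_rot"]); p=np.array(s["ee_pos"])
    d=R.T@(np.array([x,y,z])/1000-p)/.04
    ca=np.degrees(np.arctan2(R[1,0],R[0,0])); a=ca if a is None else a
    t=-((a-ca+180)%360-180)/8
    print("t",round(s["time"],2),"pos",(p*1000).round(1),"yaw",round(ca,2),"zax",R[:,2].round(3),"j7",round(s["joints"][6],2),"open",round(s["opening"]*1000,1),"F",np.round(s["force"],1),"ff",np.round(s["finger_force"],1))
    print("shift",d.round(3),"turn",round(t,3))
E
python3 -c "
from h import *
plan(637,-67,55,95.9)"
```

```text
t 4.85 pos [636.7 -66.6 158.3] yaw 95.64 zax [ 0.  0. -1.] j7 -0.18 open 42.6 F [-0.  -0.4  0.4] ff 0.0
shift [-0.011  0.006  2.582] turn -0.032
```

>>> {"op": "carry_out", "data": {
  "deltas": [0,0,0.6,0,0,0,0,0,0,0.6,0,0,0,0,0,0,0.6,0,0,0,0,0,0,0.6,0,0,0,0,0,0,0.18,0,0,0,0,0,0,0,0,0,0,0,0,0,0,0,0,0,-1,0,0,0,0,0,0,-1,0,0,0,0,0,0,-1,0,0,0,0,0,0,-1,0,0,0,0,0,0,-1,0,0,-0.3,0,0,0,-1,0,0,-0.5,0,0,0,-1,0,0,-0.5,0,0,0,-1,0,0,-0.6,0,0,0,-1,0,0,-0.6,0,0,0,-1,0,0,0,0,0,0,-1,0,0,0,0,0,0,-1,0,0,0,0,0,0,-1],
  "grip_force": 100
}}

```text
time: 6.75
ee_pos: [0.6358, -0.0667, 0.154]
tool_rot: [[-0.102, 0.995, -0.002], [0.995, 0.102, -0.0], [-0.0, -0.002, -1.0]]
force: [-0.3, 0.4, -3.2]
opening: 0.013
finger_force: 97.8
```

```bash
python3 -c "
from h import *
plan(568,205,155,98.6)
p=cams.capture('side');save(p,'lift',1.4)
"
```

```text
t 6.75 pos [635.8 -66.7 154. ] yaw 95.87 zax [-0.002 -0.    -1.   ] j7 -0.18 open 13.0 F [-0.3  0.4 -3.2] ff 97.8
shift [ 6.931 -0.992 -0.024] turn -0.341
```

View pics/lift.png

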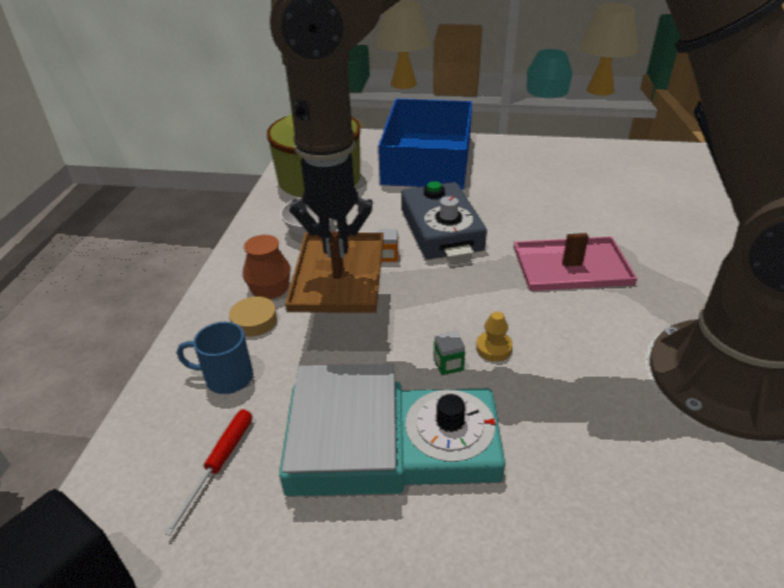

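>>> {"op": "carry_out", "data": {
  "deltas": [0.4,-0.06,0,0,0,0,-1,0.6,-0.086,0,0,0,0,-1,0.65,-0.092,0,0,0,0,-1,0.65,-0.092,0,0,0,0,-1,0.65,-0.092,0,0,0,0,-1,0.65,-0.092,0,0,0,0,-1,0.65,-0.092,0,0,0,0,-1,0.65,-0.092,0,0,0,0,-1,0.65,-0.092,0,0,0,0,-1,0.65,-0.092,0,0,0,0,-1,0.43,-0.062,0,0,0,0,-1,0.3,-0.054,0,0,0,0,-1,0,0,0,0,0,-0.34,-1,0,0,0,0,0,0,-1,0,0,0,0,0,0,-1,0,0,0,0,0,0,-1]
}}

```text
time: 8.4
ee_pos: [0.5688, 0.2044, 0.155]
tool_rot: [[-0.147, 0.989, -0.0], [0.989, 0.147, -0.001], [-0.001, -0.0, -1.0]]
force: [-0.1, 0.4, -2.6]
opening: 0.0135
finger_force: 72.3
```

```bash
python3 -c "
from h import *
plan(568,205,130,98.6)
p=cams.capture('top');save(p,'above',4,(115,255,100,240))
p=cams.capture('side');save(p,'above_s',2.5,(180,380,150,390))
"
```

```text
t 8.4 pos [568.8 204.4 155. ] yaw 98.47 zax [-0.    -0.001 -1.   ] j7 -0.61 open 13.5 F [-0.1  0.4 -2.6] ff 72.3
shift [ 0.019 -0.017  0.624] turn -0.016
```

View pics/above_s.png

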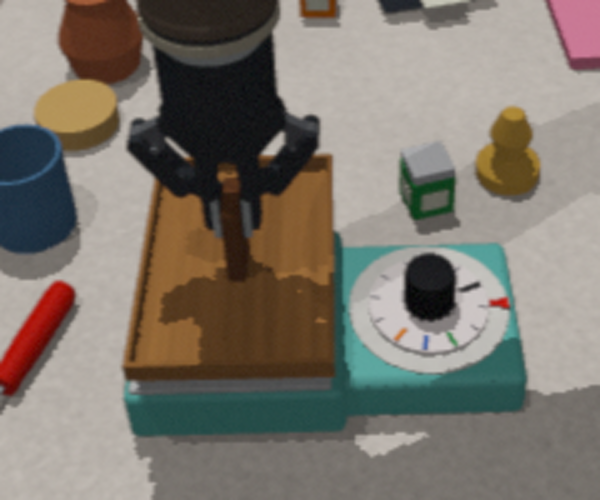

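>>> {"op": "carry_out", "data": {
  "deltas": [0,0,0.12,0,0,0,-1,0,0,0.12,0,0,0,-1,0,0,0.12,0,0,0,-1,0,0,0.1,0,0,0,-1,0,0,0.1,0,0,0,-1,0,0,0.08,0,0,0,-1,0,0,0.06,0,0,0,-1,0,0,0,0,0,0,-1,0,0,0,0,0,0,-1]
}}

```text
time: 9.4
ee_pos: [0.5685, 0.2052, 0.1273]
tool_rot: [[-0.15, 0.989, -0.0], [0.989, 0.15, -0.0], [-0.0, -0.0, -1.0]]
force: [-1.0, -0.6, 2.2]
opening: 0.0126
finger_force: 100.2
```

```bash
python3 -c "
from h import *
plan(568,205,130,98.6)
p=cams.capture('top');save(p,'down',3.5,(115,295,100,245))
p=cams.capture('side');save(p,'down_s',2.5,(180,380,150,390))
"
```

```text
t 9.4 pos [568.5 205.2 127.3] yaw 98.61 zax [-0. -0. -1.] j7 -0.63 open 12.6 F [-1.  -0.6  2.2] ff 100.2
shift [-0.003 -0.012 -0.067] turn 0.001
```

View pics/down_s.png

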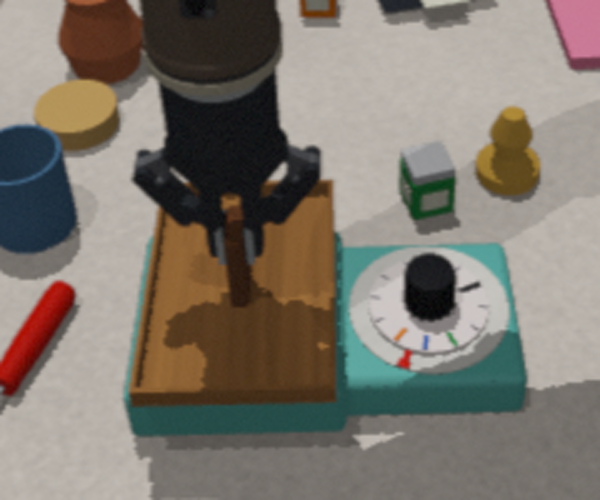

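>>> {"op": "carry_out", "data": {
  "deltas": [0,0,0,0,0,0,-0.2,0,0,0,0,0,0,-0.2,0,0,0,0,0,0,-0.2,0,0,-0.3,0,0,0,-0.2,0,0,-0.5,0,0,0,-0.2,0,0,-0.5,0,0,0,-0.2,0,0,-0.6,0,0,0,0,0,0,-0.6,0,0,0,0,0,0.6,-0.3,0,0,0,0.1,0,-0.9,0,0,0,0,0.1,0,-0.9,0,0,0,0,0.1,0,-0.9,0,0,0,0,0.1,0,-0.9,0,0,0,0,0.1,0,-0.6,0,0,0,0,0.1,0,0,0,0,0,0,0.1,0,0,0,0,0,0,0.1,0,0,0,0,0,0,0.1]
}}

```text
time: 11.2
ee_pos: [0.4273, 0.1839, 0.2396]
tool_rot: [[-0.149, 0.989, 0.001], [0.989, 0.149, 0.001], [0.0, 0.001, -1.0]]
force: [0.9, 0.1, 0.1]
opening: 0.047
finger_force: 0.0
```

```bash
python3 -c "
from h import *
plan(424.6,183,71,98.6)
p=cams.capture('side');save(p,'rel_s',2.5,(180,380,150,390))
for k in ('pointer_tip','zero_mark','bezel_knob'):
  print(k,[(round(m['p'],2),np.round(m['location'],1).tolist(),at(p,m['location'],.074 if 'knob' in k else .051)[:2].round(4)) for m in cams.mark_of(k,p)])
"
```

```text
t 11.2 pos [427.3 183.9 239.6] yaw 98.57 zax [ 0.001  0.001 -1.   ] j7 -0.58 open 47.0 F [0.9 0.1 0.1] ff 0.0
shift [-0.014 -0.076  4.216] turn -0.004
pointer_tip [(0.62, [205.5, 193.1], array([ 0.7627, -0.0691])), (0.38, [321.6, 330.2], array([0.4101, 0.2313]))]
zero_mark [(0.81, [291.8, 343.1], array([0.3895, 0.1582]))]
bezel_knob [(0.87, [292.4, 320.9], array([0.4314, 0.1844])), (0.16, [251.1, 321.2], array([0.4393, 0.0745]))]
```

View pics/rel_s.png

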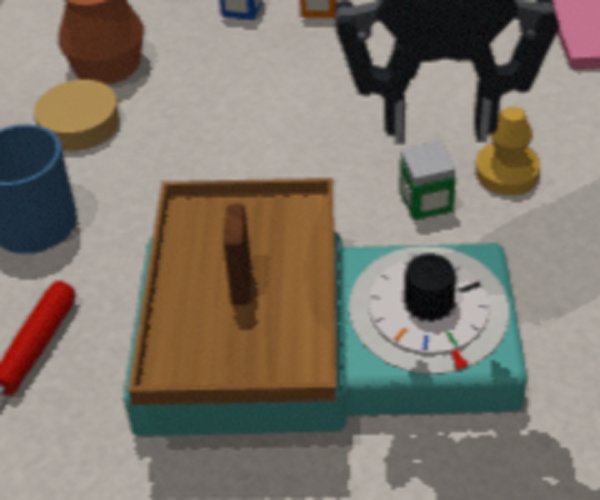

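>>> {"op": "carry_out", "data": {
  "deltas": [0,-0.07,0.8,0,0,0,0.3,0,0,0.8,0,0,0,0.3,0,0,0.8,0,0,0,0.3,0,0,0.8,0,0,0,0.3,0,0,0.5,0,0,0,0.3,0,0,0.4,0,0,0,0.3,0,0,0,0,0,0,0.3,0,0,0,0,0,0,-1,0,0,0,0,0,0,-1,0,0,0,0,0,0,-1,0,0,0,0,0,0,-1,0,0,0,0,0,0,-1],
  "grip_force": 30
}}

```text
time: 12.6
ee_pos: [0.4282, 0.1848, 0.0767]
tool_rot: [[-0.148, 0.989, 0.008], [0.989, 0.148, 0.004], [0.003, 0.008, -1.0]]
force: [15.3, 3.2, -15.2]
opening: 0.0369
finger_force: 33.9
```

```bash
cat >> h.py <<'E'
C=np.array([.4246,.183])
def dialim(pic,n=None,z=.051):
    # rectified 120x120mm picture of the dial plane, 4 px/mm, up=world +x, left=world +y
    src=[];dst=[]
    for dx,dy in ((60,60),(60,-60),(-60,-60),(-60,60)):
        r,c=proj(pic,[C[0]+dx/1e3,C[1]+dy/1e3,z]); src.append((c,r)); dst.append((240-dy*4,240-dx*4))
    M=cv2.getPerspectiveTransform(np.float32(src),np.float32(dst))
    im=cv2.warpPerspective(pic["color"],M,(480,480),flags=cv2.INTER_CUBIC)
    if n: cv2.imwrite("pics/"+n+".png",im[...,::-1])
    return im
def cwdeg(x,y): # pixel in dialim -> degrees cw from up
    return np.degrees(np.arctan2(x-240,240-y))%360
E
python3 -c "
from h import *
plan(424.6,183,75,98.6)
p=cams.capture('side');dialim(p,'dial1')
"
```

```text
t 12.6 pos [428.2 184.8  76.7] yaw 98.51 zax [ 0.008  0.004 -1.   ] j7 -0.8 open 36.9 F [ 15.3   3.2 -15.2] ff 33.9
shift [-0.03  -0.095  0.042] turn -0.011
```

View pics/dial1.png

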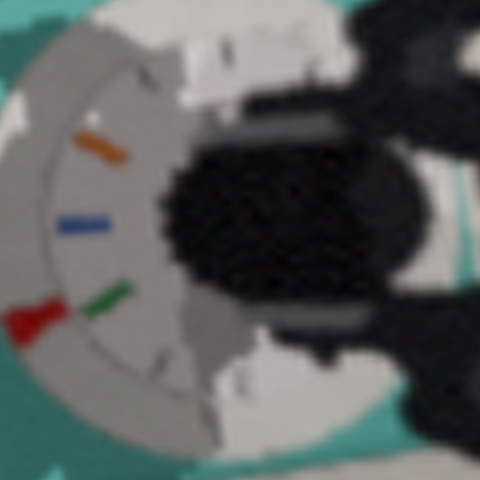

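>>> {"op": "carry_out", "data": {
  "deltas": [0,0.09,0,0,0,0,-1,0,0,0,0,0,0,-1,0,0,0,0,0,0.5,-1,0,0,0,0,0,0.9,-1,0,0,0,0,0,0.9,-1,0,0,0,0,0,0.9,-1,0,0,0,0,0,0.9,-1,0,0,0,0,0,0.9,-1,0,0,0,0,0,0.9,-1,0,0,0,0,0,0.9,-1,0,0,0,0,0,0.9,-1,0,0,0,0,0,0.9,-1,0,0,0,0,0,0.9,-1,0,0,0,0,0,0.9,-1,0,0,0,0,0,0.9,-1,0,0,0,0,0,0.45,-1,0,0,0,0,0,0,-1,0,0,0,0,0,0,-1]
}}

```text
time: 14.45
ee_pos: [0.429, 0.1844, 0.0765]
tool_rot: [[0.997, 0.081, 0.004], [0.081, -0.997, 0.002], [0.004, -0.001, -1.0]]
force: [4.9, -1.5, 6.6]
opening: 0.0371
finger_force: 35.5
```

```bash
cat >> h.py <<'E'
def dialang(im,c=(232,222)):
    R,G,B=[im[...,i].astype(int) for i in range(3)]
    f=lambda x,y: (np.degrees(np.arctan2(x-c[0],c[1]-y))%360).round(1)
    Y,X=np.mgrid[:480,:480]; rad=np.hypot(X-c[0],Y-c[1])/4
    out={}
    for n,m in dict(red=(R>120)&(G<70)&(B<70)&(rad>44)&(rad<56),green=(G>R+25)&(G>B+20)&(rad<46)&(rad>28),blue=(B>R+40)&(B>G+25)&(rad<46)&(rad>28),orange=(R>B+60)&(G>B+15)&(rad<46)&(rad>28)).items():
        if m.sum()>20: out[n]=(f(X[m].mean(),Y[m].mean()),int(m.sum()))
    return out
E
python3 -c "
from h import *
plan(429,185,75,98.6)
for n in ('side','top'): print(n,dialang(dialim(cams.capture(n))))
"
```

```text
t 14.45 pos [429.  184.4  76.5] yaw 4.64 zax [ 0.004  0.002 -1.   ] j7 -2.12 open 37.1 F [ 4.9 -1.5  6.6] ff 35.5
shift [ 0.001 -0.016  0.037] turn -11.745
side {'green': (np.float64(333.3), 801), 'blue': (np.float64(2.5), 752), 'orange': (np.float64(31.4), 861)}
top {'blue': (np.float64(2.7), 192), 'orange': (np.float64(33.7), 770)}
```

>>> {"op": "carry_out", "data": {
  "deltas": [0,0,0,0,0,0,0.3,0,0,0,0,0,0,0.3,0,0,0,0,0,0,0.3,0,0,-0.5,0,0,0,0.3,0,0,-0.8,0,0,0,0.3,0,0,-0.9,0,0,0,0.3,0,0,-0.9,0,0,0,0.3,0,0.9,0,0,0,-0.9,0.3,0,0.9,0,0,0,-0.9,0.3,0,0.9,0,0,0,-0.9,0.3,0,0.9,0,0,0,0,0.3,0,0,0,0,0,0,0.3]
}}

```text
time: 15.75
ee_pos: [0.466, 0.0416, 0.199]
tool_rot: [[0.9, 0.436, 0.0], [0.436, -0.9, -0.002], [-0.001, 0.002, -1.0]]
force: [-0.9, -0.3, 0.1]
opening: 0.0554
finger_force: 0.0
```

```bash
python3 -c "
from h import *
plan(440,28,150)
p=cams.capture('side');im=dialim(p);t=cams.capture('top');it=dialim(t)
print(dialang(im),dialang(it))
cv2.imwrite('pics/d2.png',np.hstack([im,it])[...,::-1][:, :, :].copy()[::1,::1] if 0 else cv2.resize(np.hstack([im,it])[...,::-1],(800,400)))
for n,q in (('t',t),('s',p)):
  for k in ('pan_top','tray','zero_mark','pointer_tip'):
    print(n,k,[(round(m['p'],2),at(q,m['location'],.072 if k in('tray','pan_top') else .051)[:2].round(4)) for m in cams.mark_of(k,q)])
for q,nr in ((t,(170,180)),(p,(242,270))):
  try: print(rect(q,'tray',.080,nr)[:2])
  except Exception as e: print(e)
  for k in ('tinC',):
    print(k,rect(q,k,.054)[:2],[(m['p'],at(q,m['location'],.027).round(4)) for m in cams.mark_of(k,q)])
"
```

```text
t 15.75 pos [466.   41.6 199. ] yaw 25.84 zax [ 0.    -0.002 -1.   ] j7 -1.37 open 55.4 F [-0.9 -0.3  0.1] ff 0.0
shift [-0.731  0.02   1.225] turn -0.0
{'green': (np.float64(333.3), 773), 'blue': (np.float64(2.5), 721), 'orange': (np.float64(31.6), 791)} {}
t pan_top []
t tray [(0.79, array([ 0.2246, -0.2556]))]
t zero_mark []
t pointer_tip [(0.44, array([ 0.4745, -0.3237]))]
s pan_top [(0.74, array([ 0.7616, -0.0371]))]
s tray [(0.74, array([0.5648, 0.2109])), (0.7, array([ 0.2472, -0.1681])), (0.33, array([0.427 , 0.1846]))]
s zero_mark [(0.78, array([0.4076, 0.2204]))]
s pointer_tip [(0.37, array([0.4068, 0.2282]))]
list index out of range
tinC (((470.63671875, -324.0238037109375), (53.11677932739258, 55.10231399536133), 1.2223385572433472), 0.31) [(0.6, array([0.4503, 0.0308, 0.027 ]))]
(((571.8740844726562, 205.77078247070312), (142.35060119628906, 215.0802001953125), 8.536377906799316), 0.59)
tinC (((442.7921447753906, 54.010581970214844), (51.09050369262695, 95.37952423095703), 3.3166544437408447), 0.75) [(0.83, array([0.4458, 0.0251, 0.027 ])), (0.66, array([0.7349, 0.2886, 0.027 ]))]
```

View pics/d2.png

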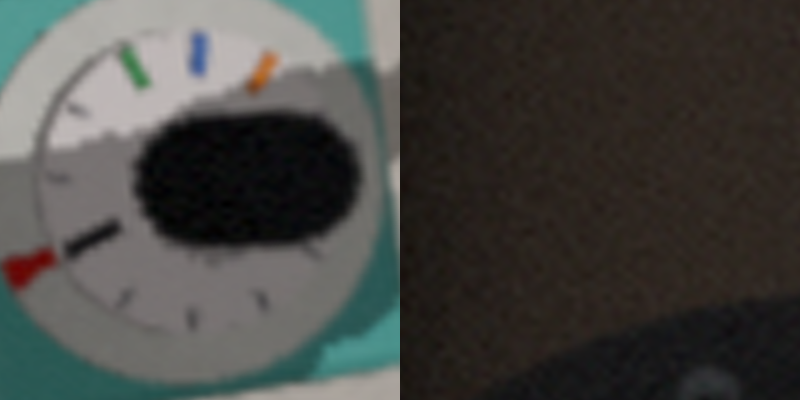

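>>> {"op": "carry_out", "data": {
  "deltas": [-0.3,0.044,0.5,0,0,0.48,0.45,-0.3,0.044,0.5,0,0,0,0.45,0,0,0.8,0,0,0,0.45,0,0,0.8,0,0,0,0.45,0,0,0.8,0,0,0,0.45,0,0,0.4,0,0,0,0.45,0,0,0.22,0,0,0,0.45,0,0,0,0,0,0,0.45,0,0,0,0,0,0,-1,0,0,0,0,0,0,-1,0,0,0,0,0,0,-1,0,0,0,0,0,0,-1,0,0,0,0,0,0,-1,0,0,-0.3,0,0,0,-1,0,0,-0.4,0,0,0,-1,0,0,0,0,0,0,-1],
  "grip_force": 60
}}

```text
time: 18.15
ee_pos: [0.4457, 0.0334, 0.0681]
tool_rot: [[0.925, 0.38, 0.004], [0.38, -0.925, 0.001], [0.004, 0.001, -1.0]]
force: [-0.4, 1.0, -1.5]
opening: 0.0391
finger_force: 60.2
```

```bash
python3 -c "
from h import *
plan(541,133,165,8.6)
p=cams.capture('side');save(p,'g1',2.5,(180,380,200,440))
"
```

```text
t 18.15 pos [445.7  33.4  68.1] yaw 22.35 zax [ 0.004  0.001 -1.   ] j7 -1.47 open 39.1 F [-0.4  1.  -1.5] ff 60.2
shift [ 3.159 -1.394 -2.413] turn 1.719
```

View pics/g1.png

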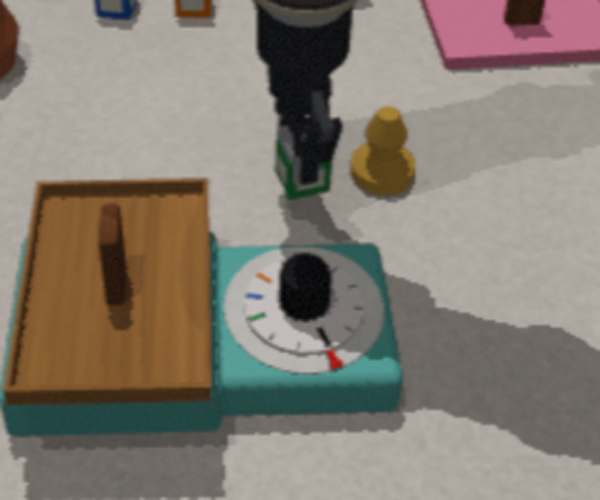

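>>> {"op": "carry_out", "data": {
  "deltas": [0,0,-0.8,0,0,0.86,-1,0,0,-0.8,0,0,0.86,-1,0,0,-0.8,0,0,0,-1,0.5,-0.4,0,0,0,0,-1,0.7,-0.5,0,0,0,0,-1,0.7,-0.5,0,0,0,0,-1,0.5,-0.4,0,0,0,0,-1,0.33,-0.306,0,0,0,0,-1,0,0,0,0,0,0,-1,0,0,0.4,0,0,0,-1,0,0,0.3,0,0,0,-1,0,0,0,0,0,0,-1]
}}

```text
time: 19.4
ee_pos: [0.538, 0.1318, 0.1322]
tool_rot: [[0.989, 0.149, -0.004], [0.149, -0.989, -0.002], [-0.004, 0.001, -1.0]]
force: [-0.3, 0.0, -0.6]
opening: 0.0394
finger_force: 60.7
```

```bash
python3 -c "
from h import *
plan(541,133,117,8.6)
"
```

```text
t 19.4 pos [538.  131.8 132.2] yaw 8.57 zax [-0.004 -0.002 -1.   ] j7 -1.8 open 39.4 F [-0.3  0.  -0.6] ff 60.7
shift [ 0.079 -0.019  0.379] turn -0.004
```

>>> {"op": "carry_out", "data": {
  "deltas": [0.09,-0.02,0.15,0,0,0,-1,0,0,0.12,0,0,0,-1,0,0,0.1,0,0,0,-1,0,0,0.03,0,0,0,-1,0,0,0,0,0,0,0.3,0,0,0,0,0,0,0.3,0,0,0,0,0,0,0.3,0,0,0,0,0,0,0.3,0,0,-0.5,0,0,0,0.3,0,0,-0.8,0,0,0,0.3,0,0,-0.9,0,0,0,0.3,0,0.9,-0.3,0,0,0,0.45,0,0.9,0,0,0,0,0.45,0,0.9,0,0,0,0,0.45,0,0.9,0,0,0,0,0.45,0,0.9,0,0,0,0,0.45,0,0.6,0,0,0,0,0.45,0,0,0,0,0,0,0.45,0,0,0,0,0,0,0.45]
}}

```text
time: 21.3
ee_pos: [0.5737, -0.0676, 0.2183]
tool_rot: [[0.989, 0.148, -0.0], [0.148, -0.989, 0.0], [-0.0, -0.0, -1.0]]
force: [-0.8, 0.6, -0.1]
opening: 0.0623
finger_force: 0.0
```

```bash
python3 -c "
from h import *
plan(580,-258,40,8.6)
t=cams.capture('top'); p=cams.capture('side')
for k in ('tinA','tinB','tinC','tinD','tinE'):
  for n,q in (('t',t),('s',p)):
    print(k,n,[(round(m['p'],2),np.round(m['location']).tolist(),at(q,m['location'],.027).round(3)[:2]) for m in cams.mark_of(k,q)[:2]])
c1=cv2.resize(t['color'][100:240,120:400],(800,400),interpolation=2)
save(t,'t2',2,(110,260,100,480))
"
```

```text
t 21.3 pos [573.7 -67.6 218.3] yaw 8.53 zax [-0.  0. -1.] j7 -1.4 open 62.3 F [-0.8  0.6 -0.1] ff 0.0
shift [-0.55   4.731  4.456] turn -0.008
tinA t [(0.4, [235.0, 167.0], array([0.47 , 0.209]))]
tinA s [(0.23, [296.0, 324.0], array([0.426, 0.153]))]
tinB t []
tinB s [(0.59, [321.0, 315.0], array([0.438, 0.216]))]
tinC t [(0.76, [198.0, 194.0], array([0.56 , 0.152]))]
tinC s [(0.83, [260.0, 269.0], array([0.553, 0.067]))]
tinD t [(0.6, [162.0, 358.0], array([ 0.66, -0.24]))]
tinD s [(0.81, [177.0, 245.0], array([ 0.67 , -0.238])), (0.74, [256.0, 269.0], array([0.553, 0.057]))]
tinE t [(0.86, [192.0, 366.0], array([ 0.584, -0.26 ]))]
tinE s [(0.58, [177.0, 277.0], array([ 0.583, -0.247]))]
```

View pics/t2.png

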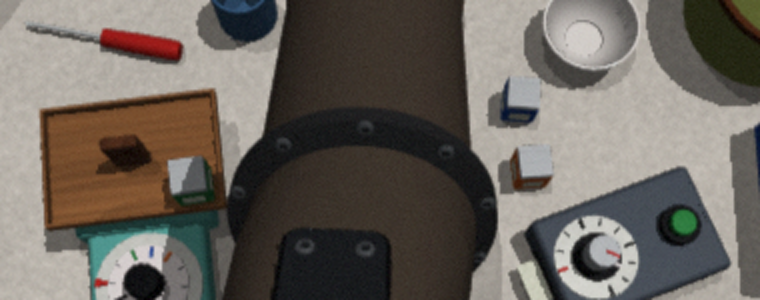

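```bash
python3 -c "
from h import *
t=cams.capture('top')
print(at(t,(190,368),.054),at(t,(156,362.5),.054))
"
```

```text
[ 0.58156935 -0.25832341  0.054     ] [ 0.66547958 -0.24713255  0.054     ]
```

>>> {"op": "carry_out", "data": {
  "deltas": [0,0.5,0,0,0,0.44,0.45,-0.12,0.8,0,0,0,0,0.45,-0.11,0.9,0,0,0,0,0.45,0,0.9,0,0,0,0,0.45,0,0.9,0,0,0,0,0.45,0,0.73,0.4,0,0,0,0.45,0,0,0.8,0,0,0,0.45,0,0,0.8,0,0,0,0.45,0,0,0.8,0,0,0,0.45,0,0,0.8,0,0,0,0.45,0,0,0.5,0,0,0,0.45,0,0,0.35,0,0,0,0.45,0,0,0,0,0,0,0.45,0,0,0,0,0,0,-1,0,0,0,0,0,0,-1,0,0,0,0,0,0,-1,0,0,0,0,0,0,-1,0,0,0,0,0,0,-1]
}}

```text
time: 23.75
ee_pos: [0.5835, -0.2571, 0.0417]
tool_rot: [[0.996, 0.088, 0.002], [0.088, -0.996, -0.001], [0.002, 0.001, -1.0]]
force: [-0.6, -1.3, 6.2]
opening: 0.039
finger_force: 61.7
```

```bash
python3 -c "
from h import *
plan(521,267,165,8.6)
"
```

```text
t 23.75 pos [ 583.5 -257.1   41.7] yaw 5.07 zax [ 0.002 -0.001 -1.   ] j7 -1.12 open 39.0 F [-0.6 -1.3  6.2] ff 61.7
shift [ -0.391 -13.186  -3.098] turn -0.441
```

>>> {"op": "carry_out", "data": {
  "deltas": [0,0,-0.6,0,0,0,-1,0,0,-0.9,0,0,0,-1,0,0,-0.9,0,0,0,-1,0,0,-0.9,0,0,0,-1,0,-0.5,-0.7,0,0,0,-1,0,-0.9,0,0,0,0,-1,0,-0.9,0,0,0,0,-1,0,-0.9,0,0,0,0,-1,0,-0.9,0,0,0,0,-1,0,-0.9,0,0,0,0,-1,-0.1,-0.9,0,0,0,0,-1,-0.1,-0.9,0,0,0,0,-1,-0.1,-0.9,0,0,0,0,-1,-0.09,-0.9,0,0,0,0,-1,0,-0.9,0,0,0,0,-1,0,-0.9,0,0,0,0,-1,0,-0.9,0,0,0,0,-1,0,-0.9,0,0,0,0,-1,0,-0.9,0,0,0,0,-1,0,-0.09,0,0,0,-0.44,-1]
}}

```text
time: 25.75
ee_pos: [0.5183, 0.2737, 0.2006]
tool_rot: [[0.988, 0.157, -0.0], [0.157, -0.988, 0.003], [0.0, -0.003, -1.0]]
force: [0.1, 0.6, -1.2]
opening: 0.0394
finger_force: 60.9
```

>>> {"op": "carry_out", "data": {
  "deltas": [0,0,0,0,0,0,-1,0,0,0,0,0,0,-1]
}}

```text
time: 25.95
ee_pos: [0.5204, 0.2665, 0.2003]
tool_rot: [[0.989, 0.147, -0.0], [0.147, -0.989, -0.001], [-0.0, 0.001, -1.0]]
force: [0.9, -1.0, -0.5]
opening: 0.0391
finger_force: 60.9
```

```bash
python3 -c "
from h import *
plan(522,267,117,8.6)
"
```

```text
t 25.95 pos [520.4 266.5 200.3] yaw 8.47 zax [-0.    -0.001 -1.   ] j7 -2.03 open 39.1 F [ 0.9 -1.  -0.5] ff 60.9
shift [ 0.042 -0.007  2.083] turn -0.016
```

>>> {"op": "carry_out", "data": {
  "deltas": [0.05,0,0.6,0,0,0,-1,0,0,0.6,0,0,0,-1,0,0,0.4,0,0,0,-1,0,0,0.2,0,0,0,-1,0,0,0.15,0,0,0,-1,0,0,0.14,0,0,0,-1,0,0,0,0,0,0,-1,0,0,0,0,0,0,0.3,0,0,0,0,0,0,0.3,0,0,0,0,0,0,0.3,0,0,-0.5,0,0,0,0.3,0,0,-0.8,0,0,0,0.3,0,0,-0.9,0,0,0,0.3,0,0.3,-0.6,0,0,0,0.45,0,0.9,0,0,0,0,0.45,0,0.9,0,0,0,0,0.45,0,0.9,0,0,0,0,0.45,0,0.9,0,0,0,0,0.45,0,0.9,0,0,0,0,0.45,0,0.9,0,0,0,0,0.45]
}}

```text
time: 27.95
ee_pos: [0.5565, 0.041, 0.2292]
tool_rot: [[0.989, 0.15, 0.001], [0.15, -0.989, 0.0], [0.001, -0.0, -1.0]]
force: [0.5, 0.4, -0.2]
opening: 0.0618
finger_force: 0.0
```

>>> {"op": "carry_out", "data": {
  "deltas": [0.3,0.9,0,0,0,0,0.45,0.3,0.9,0,0,0,0,0.45,0.3,0.9,0,0,0,0,0.45,0.3,0.9,0,0,0,0,0.45,0.3,0,0,0,0,0,0.45,0,0,0,0,0,0,0.45,0,0,0,0,0,0,0.45]
}}

```text
time: 28.65
ee_pos: [0.637, -0.0901, 0.2286]
tool_rot: [[0.989, 0.151, -0.0], [0.151, -0.989, 0.001], [-0.0, -0.001, -1.0]]
force: [-0.4, -0.3, 0.8]
opening: 0.062
finger_force: 0.0
```

```bash
python3 -c "
from h import *
t=cams.capture('top'); p=cams.capture('side')
for k in ('tinC','tinD','tinE'):
  for n,q in (('t',t),('s',p)):
    print(k,n,[(round(m['p'],2),np.round(m['location']).tolist(),at(q,m['location'],.027).round(3)[:2]) for m in cams.mark_of(k,q)[:2]])
a=p['color'][170:390,130:420];b=t['color'][110:250,100:400]
a=cv2.resize(a,(0,0),fx=1.35,fy=1.35);b=cv2.resize(b,(0,0),fx=1.35,fy=1.35)
o=np.zeros((300,800,3),np.uint8);o[:a.shape[0],:a.shape[1]]=a[:300];o[:b.shape[0],395:]=b[:,:405];cv2.imwrite('pics/t3.png',o[...,::-1])
plan(665,-245,180,2)
"
```

```text
tinC t [(0.95, [199.0, 197.0], array([0.558, 0.144]))]
tinC s [(0.69, [256.0, 266.0], array([0.561, 0.057]))]
tinD t [(0.66, [162.0, 360.0], array([ 0.66 , -0.245]))]
tinD s [(0.83, [180.0, 246.0], array([ 0.665, -0.221])), (0.61, [317.0, 305.0], array([0.459, 0.209]))]
tinE t [(0.77, [205.0, 136.0], array([0.541, 0.289]))]
tinE s [(0.64, [314.0, 261.0], array([0.543, 0.213])), (0.63, [298.0, 294.0], array([0.484, 0.167]))]
t 29.05 pos [637.1 -90.7 228.9] yaw 8.63 zax [ 0. -0. -1.] j7 -1.35 open 62.1 F [ 0.1 -0.1  0.8] ff 0.0
shift [0.111 3.918 1.222] turn 0.828
```

View pics/t3.png

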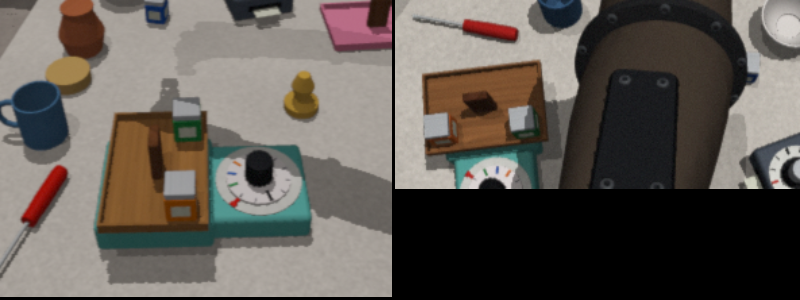

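>>> {"op": "carry_out", "data": {
  "deltas": [0,0,0,0,0,0.83,0.6,0.14,0.9,0,0,0,0,0.6,0.2,0.9,0,0,0,0,0.6,0.2,0.9,0,0,0,0,0.6,0,0.855,0,0,0,0,0.6,0,0.3,0.5,0,0,0,0.6,0,0,0.8,0,0,0,0.6,0,0,0.8,0,0,0,0.6,0,0,0.8,0,0,0,0.6,0,0,0.8,0,0,0,0.6,0,0,0.6,0,0,0,0.6,0,0,0.4,0,0,0,0.6,0,0,0,0,0,0,0.6,0,0,0,0,0,0,-1,0,0,0,0,0,0,-1,0,0,0,0,0,0,-1,0,0,0,0,0,0,-1,0,0,0,0,0,0,-1,0,0,0,0,0,0,-1]
}}

```text
time: 30.95
ee_pos: [0.6654, -0.2449, 0.0428]
tool_rot: [[0.999, 0.034, 0.003], [0.034, -0.999, -0.001], [0.003, 0.001, -1.0]]
force: [0.1, -0.5, 7.8]
opening: 0.0401
finger_force: 58.8
```

```bash
python3 -c "
from h import *
plan(606,211,201,8.6)
"
```

```text
t 30.95 pos [ 665.4 -244.9   42.8] yaw 1.96 zax [ 0.003 -0.001 -1.   ] j7 -1.22 open 40.1 F [ 0.1 -0.5  7.8] ff 58.8
shift [ -1.082 -11.436  -3.972] turn -0.831
```

>>> {"op": "carry_out", "data": {
  "deltas": [0,0,-0.6,0,0,0,-1,0,0,-0.9,0,0,0,-1,0,0,-0.9,0,0,0,-1,0,0,-0.9,0,0,0,-1,0,-0.5,-0.7,0,0,0,-1,-0.1,-0.9,0,0,0,0,-1,-0.1,-0.9,0,0,0,0,-1,-0.1,-0.9,0,0,0,0,-1,-0.1,-0.9,0,0,0,0,-1,-0.1,-0.9,0,0,0,0,-1,-0.1,-0.9,0,0,0,0,-1,-0.1,-0.9,0,0,0,0,-1,-0.1,-0.9,0,0,0,0,-1,-0.1,-0.9,0,0,0,0,-1,-0.1,-0.9,0,0,0,0,-1,-0.08,-0.9,0,0,0,0,-1,0,-0.8,0,0,0,0,-1,0,-0.23,0,0,0,-0.83,-1,0,0,0,0,0,0,-1,0,0,0,0,0,0,-1]
}}

```text
time: 32.95
ee_pos: [0.6054, 0.21, 0.2009]
tool_rot: [[0.989, 0.146, 0.0], [0.146, -0.989, -0.001], [0.0, 0.001, -1.0]]
force: [0.0, -0.7, -1.6]
opening: 0.0401
finger_force: 58.5
```

```bash
python3 -c "
from h import *
plan(606,211,116,8.6)
"
```

```text
t 32.95 pos [605.4 210.  200.9] yaw 8.4 zax [ 0.    -0.001 -1.   ] j7 -1.85 open 40.1 F [ 0.  -0.7 -1.6] ff 58.5
shift [ 0.019 -0.023  2.122] turn -0.025
```

>>> {"op": "carry_out", "data": {
  "deltas": [0,0,0.6,0,0,0,-1,0,0,0.6,0,0,0,-1,0,0,0.4,0,0,0,-1,0,0,0.25,0,0,0,-1,0,0,0.15,0,0,0,-1,0,0,0.12,0,0,0,-1,0,0,0,0,0,0,-1,0,0,0,0,0,0,0.2,0,0,0,0,0,0,0.2,0,0,0,0,0,0,0.2,0,0,-0.5,0,0,0,0.2,0,0,-0.8,0,0,0,0.2,0,0,-0.9,0,0,0,0.2,0,0,-0.6,0,0,0,0.2,-0.38,0.9,0,0,0,0,0.3,-0.38,0.9,0,0,0,0,0.3,-0.38,0.9,0,0,0,0,0.3,-0.38,0.9,0,0,0,0,0.3,-0.38,0.9,0,0,0,0,0.3,-0.38,0.9,0,0,0,0,0.3]
}}

```text
time: 34.95
ee_pos: [0.5469, -0.0175, 0.2284]
tool_rot: [[0.989, 0.15, 0.001], [0.15, -0.989, -0.0], [0.001, 0.0, -1.0]]
force: [0.7, -0.2, -1.3]
opening: 0.0555
finger_force: 0.0
```

>>> {"op": "carry_out", "data": {
  "deltas": [-0.38,0.9,0,0,0,0,0.3,-0.38,0.9,0,0,0,0,0.3,0,0,0,0,0,0,0.3,0,0,0,0,0,0,0.3]
}}

```text
time: 35.35
ee_pos: [0.528, -0.0928, 0.2283]
tool_rot: [[0.989, 0.147, 0.001], [0.147, -0.989, -0.0], [0.001, 0.0, -1.0]]
force: [0.2, 0.5, -0.1]
opening: 0.0557
finger_force: 0.0
```

```bash
python3 -c "
from h import *
import h
p=cams.capture('side');t=cams.capture('top')
for k,z in (('dial_knob',.083),('button_top',.065),('tinD',.1),('tinC',.1),('tinE',.1),('pointer_tip',.051)):
  for n,q in (('t',t),('s',p)):
    print(k,n,[(round(m['p'],2),np.round(m['location']).tolist(),at(q,m['location'],z).round(3)[:2]) for m in cams.mark_of(k,q)[:2]])
a=dialim(p,z=.051)
h.C=np.array([.468,-.323])
b=dialim(t,z=.057);c=dialim(t,z=.096)
o=np.hstack([a,b,c]);cv2.imwrite('pics/d3.png',cv2.resize(o[...,::-1],(798,266)))
top=cv2.resize(p['color'][170:390,130:420],(0,0),fx=1.5,fy=1.5);o2=np.zeros((600,798,3),np.uint8);o2[:266]=cv2.resize(o,(798,266));o2[270:270+330,:top.shape[1]]=top;cv2.imwrite('pics/d4.png',o2[...,::-1])
plan(468,-323,83)
"
```

```text
dial_knob t [(0.86, [236.0, 401.0], array([ 0.468, -0.323])), (0.27, [129.0, 154.0], array([0.71 , 0.244]))]
dial_knob s [(0.87, [147.0, 323.0], array([ 0.466, -0.321]))]
button_top t [(0.69, [221.0, 443.0], array([ 0.509, -0.424])), (0.46, [127.0, 154.0], array([0.722, 0.251]))]
button_top s [(0.37, [131.0, 307.0], array([ 0.521, -0.442]))]
tinD t [(0.75, [170.0, 162.0], array([0.603, 0.212])), (0.31, [222.0, 445.0], array([ 0.498, -0.417]))]
tinD s [(0.61, [287.0, 223.0], array([0.609, 0.216]))]
tinC t [(0.7, [201.0, 194.0], array([0.534, 0.135]))]
tinC s [(0.88, [255.0, 268.0], array([0.542, 0.126]))]
tinE t [(0.83, [205.0, 135.0], array([0.522, 0.265]))]
tinE s [(0.79, [314.0, 267.0], array([0.519, 0.265]))]
pointer_tip t [(0.6, [235.0, 165.0], array([0.466, 0.207]))]
pointer_tip s [(0.44, [310.0, 298.0], array([0.472, 0.212]))]
t 36.05 pos [528.1 -91.8 227.9] yaw 8.6 zax [-0. -0. -1.] j7 -1.33 open 55.6 F [-0.1  0.1 -0.8] ff 0.0
shift [-2.351  5.489  3.622] turn -0.0
```

View pics/d4.png

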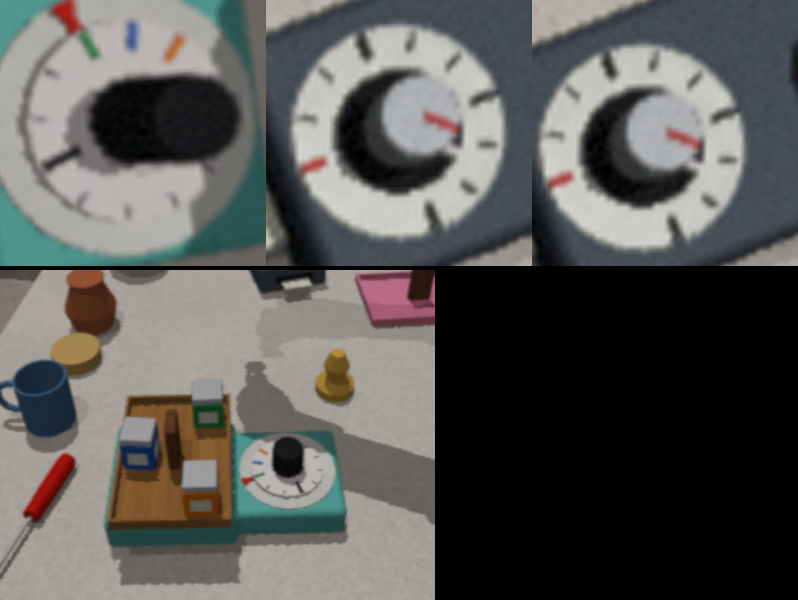

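>>> {"op": "carry_out", "data": {
  "deltas": [-0.36,0.85,0,0,0,0,0.3,-0.36,0.85,0,0,0,0,0.3,-0.36,0.85,0,0,0,0,0.3,-0.36,0.85,0,0,0,0,0.3,-0.36,0.85,0,0,0,0,0.3,-0.36,0.85,0,0,0,0,0.3,-0.19,0.39,0,0,0,0,0.3,0,0,0.6,0,0,0,0.3,0,0,0.8,0,0,0,0.3,0,0,0.8,0,0,0,0.3,0,0,0.7,0,0,0,0.3,0,0,0.4,0,0,0,0.3,0,0,0.27,0,0,0,0.3,0,0,0,0,0,0,0.3,0,0,0,0,0,0,-1,0,0,0,0,0,0,-1,0,0,0,0,0,0,-1,0,0,0,0,0,0,-1,0,0,0,0,0,0,-1]
}}

```text
time: 37.95
ee_pos: [0.4686, -0.3231, 0.0863]
tool_rot: [[0.989, 0.15, 0.002], [0.15, -0.989, -0.001], [0.001, 0.001, -1.0]]
force: [-1.8, 1.7, 7.2]
opening: 0.0343
finger_force: 59.9
```

```bash
python3 -c "
from h import *
plan(468,-323,85,143.6)
"
```

```text
t 37.95 pos [ 468.6 -323.1   86.3] yaw 8.61 zax [ 0.002 -0.001 -1.   ] j7 -0.82 open 34.3 F [-1.8  1.7  7.2] ff 59.9
shift [-0.013 -0.005  0.033] turn -16.873
```

>>> {"op": "carry_out", "data": {
  "deltas": [0,0,0,0,0,-0.5,-1,0,0,0,0,0,-0.9,-1,0,0,0,0,0,-0.9,-1,0,0,0,0,0,-0.9,-1,0,0,0,0,0,-0.9,-1,0,0,0,0,0,-0.9,-1,0,0,0,0,0,-0.9,-1,0,0,0,0,0,-0.9,-1,0,0,0,0,0,-0.9,-1,0,0,0,0,0,-0.9,-1,0,0,0,0,0,-0.9,-1,0,0,0,0,0,-0.9,-1,0,0,0,0,0,-0.9,-1,0,0,0,0,0,-0.9,-1,0,0,0,0,0,-0.9,-1,0,0,0,0,0,-0.9,-1,0,0,0,0,0,-0.9,-1,0,0,0,0,0,-0.9,-1,0,0,0,0,0,-0.9,-1,0,0,0,0,0,-0.17,-1]
}}

```text
time: 39.95
ee_pos: [0.4721, -0.3239, 0.0865]
tool_rot: [[-0.807, 0.59, 0.008], [0.59, 0.807, -0.002], [-0.008, 0.003, -1.0]]
force: [11.6, -0.9, -6.7]
opening: 0.0343
finger_force: 60.6
```

>>> {"op": "carry_out", "data": {
  "deltas": [0,0,0,0,0,0,-1,0,0,0,0,0,0,-1,0,0,0,0,0,0,0.3,0,0,0,0,0,0,0.3,0,0,0,0,0,0,0.3,0,0,-0.5,0,0,0,0.3,0,0,-0.8,0,0,0,0.3,0,0,-0.9,0,0,0,-1,0,0,-0.9,0,0,0,-1,-0.7,0.7,0,0,0,0,-1,-0.7,0.7,0,0,0,0,-1,-0.7,0.7,0,0,0,0,-1,0,0,0,0,0,0,-1,0,0,0,0,0,0,-1]
}}

```text
time: 41.35
ee_pos: [0.5857, -0.3047, 0.2086]
tool_rot: [[-0.805, 0.593, -0.001], [0.593, 0.805, 0.0], [0.001, -0.0, -1.0]]
force: [-0.2, -0.8, -1.1]
opening: -0.0001
finger_force: 0.0
```

```bash
python3 -c "
from h import *
import h
p=cams.capture('side');t=cams.capture('top')
h.C=np.array([.468,-.323])
b=dialim(t,z=.057);c=dialim(t,z=.096);d=dialim(p,z=.096)
o=cv2.resize(np.hstack([b,c,d]),(798,266));o2=np.zeros((532,798,3),np.uint8);o2[:266]=o
o2[266:,:520]=cv2.resize(t['color'][190:290,340:535],(520,266),interpolation=2);cv2.imwrite('pics/d5.png',o2[...,::-1])
R,G,B=[c[...,i].astype(int) for i in range(3)];m=(R>G+40)&(R>B+40)
n,l,st,ce=cv2.connectedComponentsWithStats(m.astype(np.uint8))
for i in range(1,n):
  if st[i,4]>40:
    y,x=np.nonzero(l==i);print(st[i],ce[i].round(),cv2.fitLine(np.float32(np.c_[x,y]),2,0,.01,.01).ravel().round(2))
plan(509,-420,100)
"
```

```text
[211 174  31  57 773] [226. 202.] [  0.4    0.92 226.29 201.97]
[ 32 311  42  26 693] [ 53. 324.] [  0.93  -0.36  52.73 324.01]
t 41.45 pos [ 584.4 -306.   208.8] yaw 143.52 zax [-0.001 -0.    -1.   ] j7 1.07 open -0.1 F [-1.2 -0.5  0.5] ff 0.0
shift [-0.183 -3.409  2.725] turn -0.0
```

View pics/d5.png

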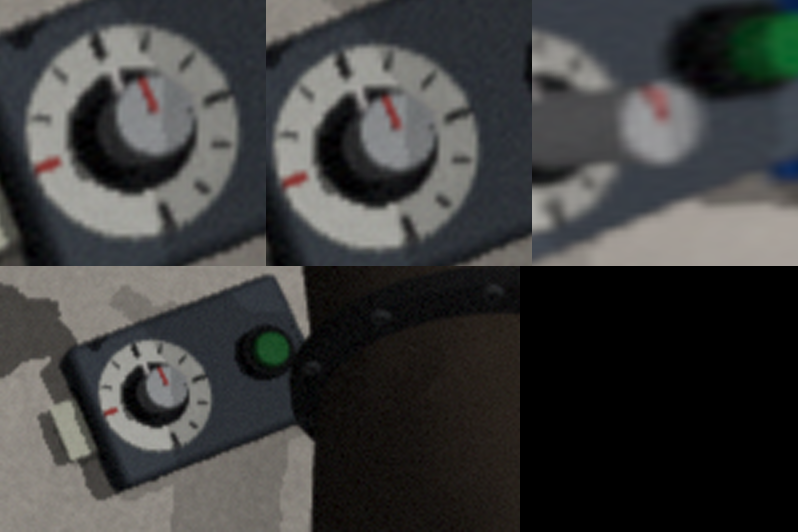

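>>> {"op": "carry_out", "data": {
  "deltas": [-0.14,-0.6,0,0,0,0,-1,0,-0.9,0,0,0,0,-1,0,-0.9,0,0,0,0,-1,0,-0.7,0,0,0,0,-1,0,-0.27,0.3,0,0,0,-1,0,0,0.7,0,0,0,-1,0,0,0.7,0,0,0,-1,0,0,0.6,0,0,0,-1,0,0,0.42,0,0,0,-1,0,0,0,0,0,0,-1,0,0,0.1,0,0,0,-1,0,0,0.1,0,0,0,-1,0,0,0,0,0,0,-1]
}}

```text
time: 42.75
ee_pos: [0.5107, -0.4173, 0.0932]
tool_rot: [[-0.805, 0.594, 0.002], [0.594, 0.805, -0.001], [-0.002, 0.0, -1.0]]
force: [0.3, 0.2, 3.3]
opening: 0.0002
finger_force: 1.5
```

```bash
python3 -c "
from h import *
plan(509,-418,80)
"
```

```text
t 42.75 pos [ 510.7 -417.3   93.2] yaw 143.57 zax [ 0.002 -0.001 -1.   ] j7 1.22 open 0.2 F [0.3 0.2 3.3] ff 1.5
shift [ 0.023 -0.04   0.329] turn -0.0
```

>>> {"op": "carry_out", "data": {
  "deltas": [0,0,0.05,0,0,0,-1,0,0,0.05,0,0,0,-1,0,0,0,0,0,0,-1]
}}

```text
time: 43.05
ee_pos: [0.5107, -0.4173, 0.0901]
tool_rot: [[-0.805, 0.594, 0.002], [0.594, 0.805, -0.001], [-0.002, -0.0, -1.0]]
force: [-2.6, 1.7, 13.1]
opening: -0.0002
finger_force: 6.5
```

>>> {"op": "carry_out", "data": {
  "deltas": [0,0,0.03,0,0,0,-1,0,0,0,0,0,0,-1,0,0,0,0,0,0,-1,0,0,0,0,0,0,-1]
}}

```text
time: 43.45
ee_pos: [0.5108, -0.4173, 0.0899]
tool_rot: [[-0.805, 0.594, 0.002], [0.594, 0.805, -0.002], [-0.003, -0.0, -1.0]]
force: [-5.4, 4.9, 22.0]
opening: -0.0
finger_force: 11.1
```

>>> {"op": "carry_out", "data": {
  "deltas": [0,0,-0.3,0,0,0,-1,0,0,-0.8,0,0,0,-1,0,0,-0.9,0,0,0,-1,0,0,-0.9,0,0,0,-1,0.7,0,0,0,0,0,-1,0.7,0,0,0,0,0,-1,0,0,0,0,0,0,-1,0,0,0,0,0,0,-1]
}}

```text
time: 44.25
ee_pos: [0.4645, -0.3842, 0.2035]
tool_rot: [[-0.804, 0.594, 0.0], [0.594, 0.804, -0.001], [-0.001, -0.001, -1.0]]
force: [0.5, 0.3, -0.4]
opening: -0.0003
finger_force: 0.0
```

```bash
python3 -c "
from h import *
import h
p=cams.capture('side');t=cams.capture('top')
for k in ('tinC','tinD','tinE'):
  for n,q in (('t',t),('s',p)):
    print(k,n,[(round(m['p'],2),at(q,m['location'],.1).round(3)[:2]) for m in cams.mark_of(k,q)[:2]])
im=dialim(p);print(dialang(im))
R,G,B=[im[...,i].astype(int) for i in range(3)];m=(R>G+60)&(R>B+60)&(G<90);y,x=np.nonzero(m);print('red',len(x),x.mean(),y.mean(), (np.degrees(np.arctan2(x.mean()-232,222-y.mean()))%360))
"
```

```text
tinC t [(0.71, array([0.539, 0.137])), (0.19, array([ 0.368, -0.025]))]
tinC s [(0.75, array([0.543, 0.132]))]
tinD t [(0.84, array([0.606, 0.213])), (0.21, array([ 0.462, -0.313]))]
tinD s [(0.67, array([0.463, 0.204]))]
tinE t [(0.8, array([0.525, 0.263])), (0.64, array([ 0.364, -0.024]))]
tinE s [(0.74, array([0.733, 0.187])), (0.57, array([0.524, 0.264]))]
{'red': (np.float64(330.1), 599), 'green': (np.float64(333.2), 746), 'blue': (np.float64(2.5), 707), 'orange': (np.float64(31.4), 834)}
red 1554 121.51544401544402 27.02123552123552 330.46197636009015
```

```bash
python3 -c "
from h import *
print(workorder.close_job())"
```

```text
the job is handed in; nothing more can be done
None
```

The tray is on the scale and zeroed to within about 1°, all three tins (green, orange, blue) stand side by side in it, the count dial is on 3, the green button was pressed fully to its stop, and the job is handed in; the pointer settled within about 3° of the three-tin mark.

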